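Pin back the sprung idler arm of the grinder's belt drive

ROBOT

A 7-joint arm with a two-finger parallel gripper is mounted at the origin on a cart in front of the work surface, level with it; the furniture and walls round the work are solid. World frame = base frame: x ahead of the robot, y to its left, z up, the work surface at z = 0. Lengths are in m, angles in rad, forces in N, time in s.
With the tool pointing down it reaches from about 0.4 to 0.85 m from the base axis. Payload 10.4 kg.
Tool frame: the origin (TCP) lies between the finger pads; the fingertips stand ahead of it and the grasp point (between the pads) lies 5 mm behind it (manip.tip_extent is the z of the fingertips in the tool frame, in m); z points along the fingers, y is the line along which they close (so a half turn about z gives the same grasp; the last joint's range is limited). The gripper opens to 85 mm and grips with 20 to 120 N. Pads are 22 mm wide; open, the fingers measure 114 mm over their backs; the gripper's body (76 mm by 85 mm) begins 54 mm behind the grasp point. The pads swing forward as they close: fully open they stand 13 mm farther back than shut.
Start: joints at [-1.372, 0.332, -0.065, 1.46, 0.022, 1.35, -0.088], TCP at [0.137, 0.61, 0.245] pointing down, gripper open.
Joint ranges: [-2.6, 2.6], [-0.5, 2.12], [-1.47, 1.34], [0.16, 2.42], [-1.27, 4.41], [0.06, 2.06], [-2.6, 2.6]. Speed limits (rad/s): [2.22, 2.22, 2.79, 2.79, 3.14, 3.14, 3.14].

INTERFACE

Orientations are given as a unit quaternion [x, y, z, w].
In Python, from workcell import status, viewer, manip gives the robot as it stands.
- The arm moves only by the tool play_rows, never from a script. Its argument "plan" is one flat list of numbers, 7 for each row, row after row: the turn, a rotation vector about the tool's x, y, z in degrees, then the shift along the tool's x, y, z in m, then the opening, from 0 (shut) to 1 (fully open). In form: [ax, ay, az, dx, dy, dz, grip, ax, ay, az, dx, dy, dz, grip, ...]. A call has 1 to 20 rows; each row is the pose to reach, as a shift and turn from the pose commanded when the call began, along the tool's axes at that moment; what a row does not reach only later rows make up. A row lasts 1/8 s, in which the tool goes at most 62.5 mm and 10.7 degrees, less where a joint would pass 70% of its speed; a pose out of reach is approached as far as the arm can. A call with a gripper value outside its range is refused whole. The fingers move at their own pace and stop on an object; "squeeze" is the grip in N (left out, the last holds). Time passes only in rows, so rows that repeat a pose let the fingers close. It gives the time, the measured TCP pose, the force, the opening and the grip force at its end, in the units of the state.
- status.get_obs(): the state, without advancing time (a new reading comes with each control period).
- viewer.camera(name): name is "side" or "top"; returns the picture (400x640x3 uint8, red, green, blue); there is no depth.
- viewer.camera_model(name): a dict with "fx", "fy", "cx", "cy" (pixels), "R" (3x3) and "t" (3): a world point X has camera coordinates R X + t. Camera axes: x right, y down, z forward; pixel columns grow to the right and rows downward; lengths in m; the calibration is good to about 2 mm. A picture is of the moment at which its call begins. camera_model takes no time and is no camera call.
- manip.hand_in(): hands the job in; it is judged then, once.
The state is a dict: "clock": time; "joint_pos": joint angles; "joint_velocities": joint speeds; "tau": joint torques, N m; "position": TCP position; "ee_rot": TCP orientation; "ft_force": force on the tool from outside, world axes, zero at the start; "torque": the same for the moment, N m; "grip_width": opening from 0.0 (shut) to 1.0 (fully open); "grasp_force": force on a finger pad.
Only numpy, scipy, OpenCV 4.12 (cv2) and the standard library are available. Lean on these libraries where they do the work, as an engineer would, in place of code of your own. Each camera call takes 0.05 s, during which the arm holds its last target. There are 200 camera calls.

TASK

The grinder's drive needs a new belt, so hold its sprung idler arm back: draw the stop pin from its parking boss, push the red arm to the left with the pin's shank, against the spring, until its pointer comes to the red line of the scale, and let the pin down into the red-ringed hole, fully home, so that the arm rests against it when you let go. The scale plate sits a few millimetres off its nominal place, so feel for the hole: never force the pin, do not let the arm fly back, and leave the things around undisturbed.

Things in the scene. Friction and masses are not known exactly. Their poses are not given: they have to be found in the camera images.
- drive_unit: Belt drive of the chocolate grinder, fixed, guard and belt off: white housing 124 (x) x 236 (y) mm, aluminium deck 45 mm up. Origin: centre of the underside; x to the back, y to the left. At left two toothed pulleys (tops 91 mm up, spindle at (24, 80) mm 104 mm up), at right back a grey junction cover (65 mm up), 10 mm guard pillars at the corners, red sprung idler arm in the middle.
- park_hole (a point): Mouth of the hole in the black parking boss at the drive unit's right front, at (-34, -88, 63) mm in its frame: 9.4 mm across, 18 mm deep to the deck. The stop pin starts upright in it and pulls straight up.
- stop_pin: Loose stop pin, 70 to 120 g, 81 mm long. Origin: centre of its foot (tip), z up along it. Steel shank 8 mm across up to 42 mm from the tip (last 1 mm chamfered), collar 21 mm across from 42 to 45 mm, round black knob with a red band, 19 mm across, from 45 to 81 mm.
- pin_mid (a point): Half-way up the stop pin on its axis, 40.5 mm above its tip; z axis up along the pin. The middle of the knob, where it is gripped, is 22.5 mm above this point.
- idler_angle (a joint): Angle of the sprung idler arm, rad: 0 at its rest stop (pointing 0.45 rad to the right of the drive unit's -x), growing to 1.0 as it is pushed to the left (clockwise from above). A spring drives it back to 0: at the hole row it resists with about 2.6 N at rest, 4.5 N at the red line, 5.6 N at the end. Let go, it flies back.
- pivot_axis (a point): Point on the idler arm's vertical pivot axis, at the height of the scale plate's top (63 mm above the worktop), at (42, -5, 63) mm in the drive unit's frame, axes parallel to it. The row of holes lies on a 75 mm radius about it.
- idler_arm: Red sprung idler arm, its blade 14 mm wide, straight flanks, reaching 81 mm from the pivot, from 3 to 12 mm above the scale plate; its steel pointer reaches to 86 mm. A roller on it, 36 mm from the pivot, stands 31 mm above the plate. Origin on the pivot axis 65 mm above the worktop; the blade points along its own -x.
- red_hole (a point): NOMINAL mouth centre of the red-ringed hole, 63 mm above the worktop, 0.053 rad to the left of the drive unit's -x, seen from the pivot. Hole 9.4 mm across, 18 mm deep to the deck, 0.8 mm chamfer. The true hole lies up to 7.5 mm to either side along the 75 mm circle, unmeasured (see scale_lines): find it by sight or feel.
- scale_lines (a point): Nominal middle of the scale, on top of the aluminium scale plate (38 x 112 x 18 mm): lines every 0.045 rad; three holes 0.27 rad (20 mm) apart, the middle one ringed red. Its slotted screws let the plate sit turned about the pivot by up to 0.1 rad; it holds firm. With the pin in a hole and the arm against the pin's left side, the pointer is at that hole's long line.
- plate_top (a point): Point on the scale plate's top, 63 mm above the worktop, at its right front corner. With the pin in the red-ringed hole and the arm resting on it, joint idler_angle reads 0.65, give or take the plate's 0.1. Pin down: tip 45 mm above the worktop. More than 40 N between the pin and the drive unit (its deck, plate, boss, arm) counts as forcing.
- mug: Bystander: white mug, 86 x 120 x 101 mm; origin at the centre of its underside.
- sugar_caddy: Bystander: black caddy of sugar sachets, 65 x 150 x 68 mm; origin at the centre of its underside.
- tin: Bystander: white lidded tin with a wooden lid, 102 mm across, 130 mm high; origin at the centre of its underside.
- brush: Bystander: grey hand brush, 30 x 85 x 55 mm; origin at the centre of its underside.
- sweet_gold: Bystander: gold foil wrapped sweet, 45 x 71 x 32 mm; origin at the centre of its underside.
- sweet_blue: Bystander: blue foil wrapped sweet, 46 x 67 x 32 mm; origin at the centre of its underside.
- shaker: Bystander: steel shaker with a black top, 65 mm across, 103 mm high; origin at the centre of its underside.
- timer: Bystander: cream kitchen timer with a black dial, 59 x 75 x 62 mm; origin at the centre of its underside.
- driver: Bystander: screwdriver lying on the worktop, about 0.2 m long; origin at the centre of its underside.

How it is judged:
On the way, in this order (a step that is already met when the one before it is completed fails the run):
1. the stop pin is drawn clear of its parking boss (z of stop_pin in the frame of drive_unit above 0.0645 m), for 0.1 s.
2. the pin has pushed the idler arm back to near the red line and bears on it (value of joint idler_angle above 0.5 rad and contact force between idler_arm and stop_pin above 1 N), for 0.2 s.
At the end, for the whole second after the job is handed in: The stop pin stands in the red-ringed hole, within 5 mm of fully home, tilted less than 0.25 rad and within 10 mm of the nominal hole; the idler arm rests against it with more than 1 N at a reading of 0.51 to 0.79 rad; all at rest (z of stop_pin in the frame of drive_unit below 0.05 m and horizontal distance between stop_pin and red_hole below 0.01 m and angle between stop_pin's own z axis and vertical below 0.25 rad and value of joint idler_angle between 0.51 and 0.79 rad and contact force between idler_arm and stop_pin above 1 N and linear speed of stop_pin below 0.02 m/s and velocity of joint idler_angle between -0.05 and 0.05 rad/s); the robot touches nothing.
It fails at once if the pin is forced: more than 40 N between the pin and the drive unit with its plate and arm (contact force between stop_pin and drive_unit above 40 N).
It fails at once if the idler arm flies back, faster than 4 rad/s (velocity of joint idler_angle below -4 rad/s).
It fails at once if a thing around the work (mug, caddy, tin, brush, sweets, shaker, timer, screwdriver) is moved by more than 20 mm (distance of any of mug, sugar_caddy, tin, brush, sweet_gold, sweet_blue, shaker, timer, driver from where it was at the start of the episode above 0.02 m).
It also fails if it takes over 58 s, if anything falls off the work surface, if the arm or the gripper's body presses on something with over 40 N, if the wrist force passes 120 N, or if a joint passes its speed limit or range.

## Working session

There is one attempt and no reset: what is moved stays moved. The work goes in short steps, Python scripts to look and compute and a tool call to move; the robot and the scene stay as the last step left them, time stands still between calls to the robot, and variables do not carry over. Pictures are saved under pics/ and viewed, at most 10 in all, crops included, and the job is handed in when it is done.

Besides the shell and the picture viewer there is one more tool, called by a JSON object that holds its "api" and its "payload". play_rows: Moves the arm, as the interface text tells. Its arguments: {"type":"object","properties":{"plan":{"type":"array","items":{"type":"number"}},"squeeze":{"type":"number"}},"required":["plan"]}

```bash
mkdir -p pics; ls; python3 - <<'E'
from workcell import status, viewer, manip
import cv2,numpy as np
for n in("side","top"):
    cv2.imwrite(f"pics/{n}0.png",viewer.camera(n)[:,:,::-1]); m=viewer.camera_model(n); print(n,{k:np.round(v,4).tolist() for k,v in m.items()})
o=status.get_obs(); print(o, manip.tip_extent)
E
```

```text
pics
side {'fx': 379.426, 'fy': 379.426, 'cx': 318.2181, 'cy': 197.506, 'R': [[-0.9437, -0.3307, 0.004], [-0.1973, 0.5532, -0.8093], [0.2654, -0.7646, -0.5873]], 't': [0.4992, 0.2479, 1.0]}
top {'fx': 375.5337, 'fy': 375.5337, 'cx': 322.1223, 'cy': 202.8121, 'R': [[-0.018, -0.9997, -0.0162], [-0.9828, 0.0207, -0.1833], [0.1836, 0.0126, -0.9829]], 't': [-0.0948, 0.5811, 1.4235]}
{'clock': 0.1, 'joint_pos': array([-1.37158684,  0.33283972, -0.0646893 ,  1.46086397,  0.02162161,
        1.3498932 , -0.08851909]), 'joint_velocities': array([ 1.32839878e-03, -2.27947895e-03, -2.13677056e-04, -2.83093755e-03,
        1.91976243e-04,  1.91045817e-03,  8.44347864e-05]), 'tau': array([ 1.57151309e-03, -6.26741266e+01,  4.93966439e-02, -3.92431247e+01,
        1.63520698e-02,  6.81741963e-03, -8.99382201e-06]), 'position': array([0.13744202, 0.60937369, 0.2445729 ]), 'ee_rot': array([ 1.10680044e-01,  9.93855875e-01, -6.53360909e-04, -3.10067153e-05]), 'ft_force': array([ 0.34397489, -0.79837378, -0.07328812]), 'torque': array([ 0.01574476, -0.03049631, -0.0365486 ]), 'grasp_force': 0.0, 'grip_width': 0.9971119618004487} 0.014
```

View pics/side0.png

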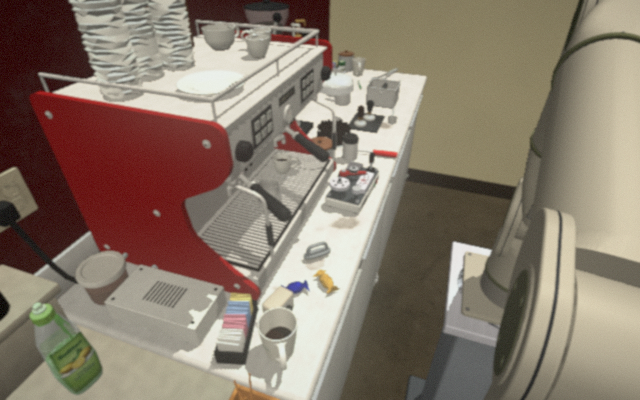

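View pics/top0.png

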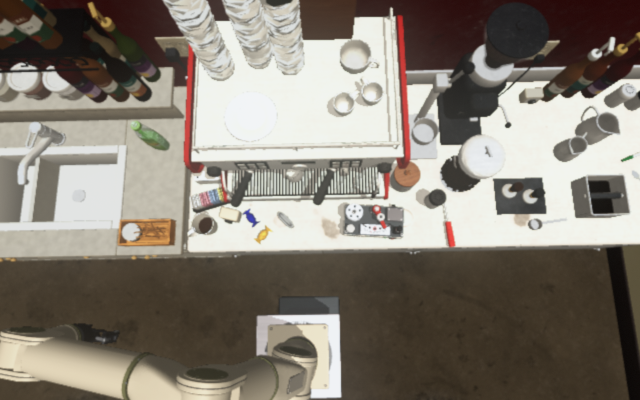

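The top view shows the drive unit near (372,221) and the side view near (350,188). The other items lie to its left, and the shaker (437,198) and screwdriver (449,232) to its right. Next I enlarge both.

```bash
python3 - <<'E'
from workcell import status, viewer, manip
import cv2,numpy as np
a=np.mean([viewer.camera("top") for _ in range(4)],0).astype(np.uint8)[195:247,333:413,::-1]
b=np.mean([viewer.camera("side") for _ in range(4)],0).astype(np.uint8)[155:218,320:400,::-1]
f=lambda i:cv2.resize(i,None,fx=7,fy=7,interpolation=cv2.INTER_CUBIC)
A,B=f(a),f(b)
cv2.imwrite("pics/c1.png",A); cv2.imwrite("pics/c2.png",B)
E
```

```text
(no output)
```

View pics/c1.png

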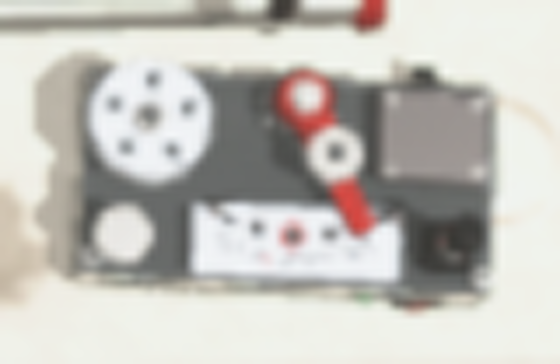

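View pics/c2.png

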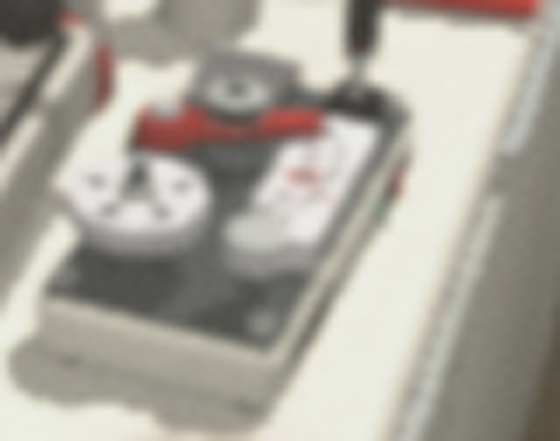

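The top crop (scale 7, origin 333,195) shows the spindle at (148,115), hub at (307,95), red hole at (291,234) and dark knob at about (450,240). In the side crop (origin 320,155) the red ring is at (303,175) and the pin shank runs into the boss at (355,90).

```bash
cat > h.py <<'E'
from workcell import status, viewer, manip
import cv2,numpy as np
from scipy.spatial.transform import Rotation as Ro
O={"top":(333,195),"side":(320,155)}
def px(n,c,s=7,o=None): return (np.array(c,float)+.5)/s-.5+np.array(o or O[n])
def ray(n,p,z):
    m=viewer.camera_model(n);R=np.array(m["R"]);t=np.array(m["t"])
    d=R.T@[(p[0]-m["cx"])/m["fx"],(p[1]-m["cy"])/m["fy"],1];c=-R.T@t
    return c+d*(z-c[2])/d[2]
def proj(n,X):
    m=viewer.camera_model(n);q=np.array(m["R"])@X+m["t"]
    return np.array([q[0]/q[2]*m["fx"]+m["cx"],q[1]/q[2]*m["fy"]+m["cy"]])
E
python3 - <<'E'
from h import *
from scipy.optimize import least_squares
L=[("top",(148,115),(24,80,104)),("top",(307,95),(42,-5,80)),("side",(355,90),(-34,-88,63)),
 ("side",(140,168),(24,80,93))]
for n,c,d in L: print(n,d,np.round(ray(n,px(n,c),d[2]/1e3),4))
for n,c in(("top",(291,234)),("side",(303,175)),("side",(375,125)),("top",(403,275)),("top",(401,210)),("top",(192,275)),("top",(193,204))): print("z63",n,c,np.round(ray(n,px(n,c),.063),4))
for c in((270,352),(45,295),(408,100)):print("z45 side",c,np.round(ray("side",px("side",c),.045),4))
def W(p,d): c,s=np.cos(p[2]),np.sin(p[2]);return np.array([p[0]+c*d[0]-s*d[1],p[1]+s*d[0]+c*d[1],d[2]])
f=lambda p:np.concatenate([proj(n,W(p,np.array(d)/1e3))-px(n,c) for n,c,d in L])
r=least_squares(f,[.62,-.15,0]);print(r.x,np.round(r.fun,2))
for nm,d in(("pin",(-34,-88,108)),("piv",(42,-5,63)),("hole",(42-75*np.cos(.053),-5+75*np.sin(.053),63))):
  w=W(r.x,np.array(d)/1e3);print(nm,np.round(w,4),[np.round((proj(n,w)-O[n]+.5)*7-.5) for n in O])
# knob mask
im=viewer.camera("side");c=im[130:185,350:395,::-1];cv2.imwrite("pics/c3.png",cv2.resize(c,None,fx=10,fy=10,interpolation=cv2.INTER_CUBIC))
E
```

```text
top (24, 80, 104) [ 0.5357 -0.2254  0.104 ]
top (42, -5, 80) [ 0.5489 -0.3146  0.08  ]
side (-34, -88, 63) [ 0.4643 -0.3886  0.063 ]
side (24, 80, 93) [ 0.5362 -0.2351  0.093 ]
z63 top (291, 234) [ 0.4745 -0.3046  0.063 ]
z63 side (303, 175) [ 0.4704 -0.3008  0.063 ]
z63 side (375, 125) [ 0.4469 -0.3585  0.063 ]
z63 top (403, 275) [ 0.4508 -0.3648  0.063 ]
z63 top (401, 210) [ 0.4866 -0.3656  0.063 ]
z63 top (192, 275) [ 0.453  -0.2495  0.063 ]
z63 top (193, 204) [ 0.4922 -0.2514  0.063 ]
z45 side (270, 352) [ 0.4542 -0.1772  0.045 ]
z45 side (45, 295) [ 0.5665 -0.185   0.045 ]
z45 side (408, 100) [ 0.4407 -0.4175  0.045 ]
[ 0.5057257  -0.30601283 -0.0762807 ] [ 0.71 -0.02 -0.08  0.44 -0.07 -0.39 -0.48  1.12]
pin [ 0.4651 -0.3912  0.108 ] [array([465., 238.]), array([362.,  12.])]
piv [ 0.5472 -0.3142  0.063 ] [array([303., 103.]), array([162., 133.])]
hole [ 0.4728 -0.3045  0.063 ] [array([291., 237.]), array([300., 170.])]
```

View pics/c3.png

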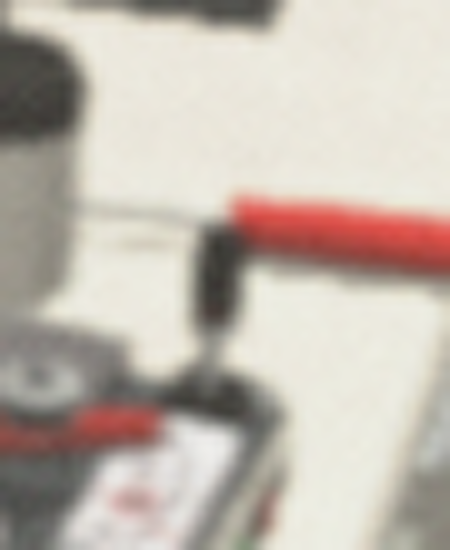

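```bash
cat >> h.py <<'E'
def shift(W):
    o=status.get_obs();R=Ro.from_quat(o["ee_rot"]).as_matrix()
    for w in W: print(w,np.round(R.T@(np.array(w)-o["position"]),4).tolist())
E
python3 - <<'E'
from h import *
print(ray("side",px("side",(218,277),10,(350,130)),.108), ray("top",px("top",(452,240)),.115))
shift([(.34,.36,.25),(.43,.1,.25),(.45,-.2,.25),(.465,-.391,.22)])
E
```

```text
[ 0.46333028 -0.38441454  0.108     ] [ 0.46364648 -0.38296214  0.115     ]
(0.34, 0.36, 0.25) [-0.2525, -0.199, -0.0047]
(0.43, 0.1, 0.25) [-0.3975, -0.4329, -0.0047]
(0.45, -0.2, 0.25) [-0.483, -0.7211, -0.0047]
(0.465, -0.391, 0.22) [-0.5396, -0.9042, 0.0252]
```

{"api": "play_rows", "payload": {"plan": [0, 0, 0, -0.25, -0.2, -0.005, 0.5, 0, 0, 0, -0.25, -0.2, -0.005, 0.5, 0, 0, 0, -0.25, -0.2, -0.005, 0.5, 0, 0, 0, -0.25, -0.2, -0.005, 0.5, 0, 0, 0, -0.25, -0.2, -0.005, 0.5, 0, 0, 0, -0.4, -0.43, -0.005, 0.5, 0, 0, 0, -0.4, -0.43, -0.005, 0.5, 0, 0, 0, -0.4, -0.43, -0.005, 0.5, 0, 0, 0, -0.4, -0.43, -0.005, 0.5, 0, 0, 0, -0.4, -0.43, -0.005, 0.5, 0, 0, -4, -0.48, -0.72, -0.005, 0.5, 0, 0, -9, -0.48, -0.72, -0.005, 0.5, 0, 0, -9, -0.48, -0.72, -0.005, 0.5, 0, 0, -9, -0.48, -0.72, -0.005, 0.5, 0, 0, -9, -0.48, -0.72, -0.005, 0.5, 0, 0, -9, -0.538, -0.9, 0.025, 0.5, 0, 0, -9, -0.538, -0.9, 0.025, 0.5, 0, 0, -9, -0.538, -0.9, 0.025, 0.5, 0, 0, -9, -0.538, -0.9, 0.025, 0.5, 0, 0, -9, -0.538, -0.9, 0.025, 0.5], "squeeze": 40}}

```text
clock: 3.05
position: [0.4641, -0.3868, 0.22]
ee_rot: [0.033, 0.999, 0.0, -0.0]
ft_force: [1.0, 1.1, -0.5]
grip_width: 0.501
grasp_force: 0.0
```

{"api": "play_rows", "payload": {"plan": [0, 0, 0, 0, 0, 0.05, 0.5, 0, 0, 0, 0, 0, 0.085, 0.5, 0, 0, 0, 0, 0, 0.1, 0.5, 0, 0, 0, 0, 0, 0.109, 0.5, 0, 0, 0, 0, 0, 0.109, 0.4, 0, 0, 0, 0, 0, 0.109, 0.32], "squeeze": 20}}

```text
clock: 3.8
position: [0.4648, -0.3869, 0.1124]
ee_rot: [0.032, 0.999, -0.0, 0.001]
ft_force: [0.4, 0.3, 0.2]
grip_width: 0.321
grasp_force: 0.0
```

```bash
python3 - <<'E'
from h import *
o=status.get_obs();print(o["position"],o["ft_force"],o["grip_width"],o["grasp_force"])
c=[cv2.resize(viewer.camera(n)[y:y+50,x:x+50,::-1],None,fx=8,fy=8,interpolation=cv2.INTER_CUBIC) for n,x,y in(("side",348,130),("top",370,200))]
cv2.imwrite("pics/d1.png",np.hstack(c))
E
```

```text
[ 0.46484861 -0.38693778  0.11242399] [0.35717492 0.27043164 0.24744094] 0.3206803356773216 0.0
```

View pics/d1.png

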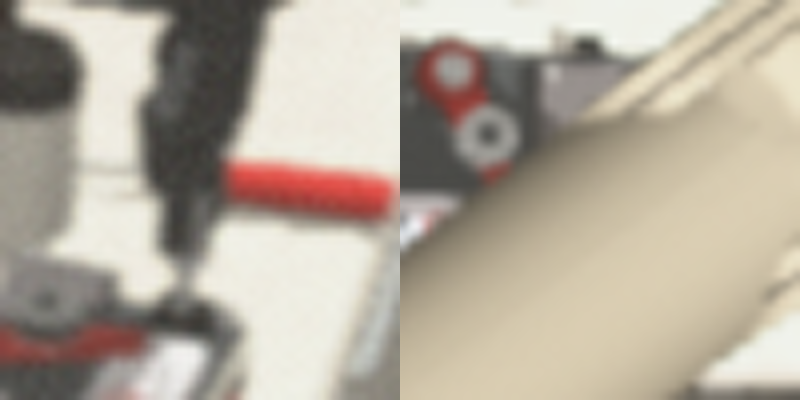

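The side crop shows the knob between the fingers, shank at about (185,265), and the arm hides it in the top view. I'll close gently and watch the side force.

{"api": "play_rows", "payload": {"plan": [0, 0, 0, 0, 0, 0, 0.28, 0, 0, 0, 0, 0, 0, 0.26, 0, 0, 0, 0, 0, 0, 0.25], "squeeze": 20}}

```text
clock: 4.28
position: [0.4643, -0.3866, 0.1113]
ee_rot: [0.032, 0.999, 0.0, -0.0]
ft_force: [-0.4, -0.0, 0.2]
grip_width: 0.25
grasp_force: 0.0
```

{"api": "play_rows", "payload": {"plan": [0, 0, 0, 0, 0, 0, 0.2, 0, 0, 0, 0, 0, 0, 0.15, 0, 0, 0, 0, 0, 0, 0.1], "squeeze": 20}}

```text
clock: 4.65
position: [0.4643, -0.3867, 0.1113]
ee_rot: [0.032, 0.999, -0.0, 0.0]
ft_force: [0.6, -1.1, 1.3]
grip_width: 0.214
grasp_force: 19.6
```

{"api": "play_rows", "payload": {"plan": [0, 0, 0, 0, 0, 0, 0.1, 0, 0, 0, 0, 0, 0, 0.1, 0, 0, 0, 0, 0, -0.005, 0.1, 0, 0, 0, 0, 0, -0.012, 0.1, 0, 0, 0, 0, 0, -0.02, 0.1, 0, 0, 0, 0, 0, -0.027, 0.1, 0, 0, 0, 0, 0, -0.027, 0.1, 0, 0, 0, 0, 0, -0.027, 0.1], "squeeze": 70}}

```text
clock: 5.65
position: [0.4643, -0.3863, 0.1381]
ee_rot: [0.032, 0.999, 0.0, -0.0]
ft_force: [-0.6, -0.2, -1.1]
grip_width: 0.201
grasp_force: 68.3
```

```bash
cat >> h.py <<'E'
YAW=-.065; PIN=np.array([.4643,-.3867])
def D(d): # drive mm -> world
    c,s=np.cos(YAW),np.sin(YAW); v=(np.array(d,float)-[-34,-88])/1e3
    return PIN+[c*v[0]-s*v[1],s*v[0]+c*v[1]]
def arc(phi,r=75): return D((42-r*np.cos(phi),-5-r*np.sin(phi)))
E
python3 - <<'E'
from h import *
im={"top":cv2.imread("pics/top0.png"),"side":cv2.imread("pics/side0.png")}
# red ring centroid, weighted by redness
for n,(x,y) in(("top",(374.2,228.1)),("side",(363,179.7))):
    i=im[n].astype(float);w=i[:,:,2]-np.maximum(i[:,:,0],i[:,:,1])
    Y,X=np.mgrid[:400,:640];k=(abs(X-x)<3)&(abs(Y-y)<2.6)
    b=np.where(k,np.clip(w-12,0,None),0);print(n,(b*X).sum()/b.sum(),(b*Y).sum()/b.sum(),b.max()); 
    print(ray(n,((b*X).sum()/b.sum(),(b*Y).sum()/b.sum()),.063))
print("piv",D((42,-5)),"hole",arc(-.053), "spindle",D((24,80)))
shift([(*arc(p),status.get_obs()["position"][2]) for p in(.78,.64,.55,.45,.35,.25,.15,.05)])
E
```

```text
top 374.1453744493392 228.0352422907489 33.0
[ 0.47439446 -0.30461277  0.063     ]
side 362.9387755102041 179.80102040816325 20.0
[ 0.46975747 -0.29944109  0.063     ]
piv [ 0.54553071 -0.3088118 ] hole [ 0.47105225 -0.29998232] spindle [ 0.53308983 -0.22282212]
(np.float64(0.48889871525143935), np.float64(-0.35798310417901097), np.float64(0.13809549870465215)) [-0.0227, 0.0299, 0.0]
(np.float64(0.48259128566075676), np.float64(-0.34959940722799865), np.float64(0.13809549870465215)) [-0.0159, 0.0379, 0.0]
(np.float64(0.4791800871591662), np.float64(-0.34377742488537594), np.float64(0.13809549870465215)) [-0.0121, 0.0434, 0.0]
(np.float64(0.476020825891817), np.float64(-0.3369787331827881), np.float64(0.13809549870465215)) [-0.0085, 0.05, 0.0]
(np.float64(0.47355608439300073), np.float64(-0.3298986067738725), np.float64(0.13809549870465215)) [-0.0056, 0.0569, 0.0]
(np.float64(0.47181048954503846), np.float64(-0.32260778794132855), np.float64(0.13809549870465215)) [-0.0034, 0.0641, 0.0]
(np.float64(0.47080148275463407), np.float64(-0.31517912413690663), np.float64(0.13809549870465215)) [-0.0019, 0.0714, 0.0]
(np.float64(0.4705391456841039), np.float64(-0.30768684011375086), np.float64(0.13809549870465215)) [-0.0012, 0.0789, 0.0]
```

{"api": "play_rows", "payload": {"plan": [0, 0, 0, -0.012, 0.015, 0, 0.1, 0, 0, 0, -0.0227, 0.0299, 0, 0.1, 0, 0, 0, -0.0227, 0.0299, 0.004, 0.1, 0, 0, 0, -0.019, 0.034, 0.004, 0.1, 0, 0, 0, -0.0159, 0.0379, 0.004, 0.1, 0, 0, 0, -0.014, 0.0405, 0.004, 0.1, 0, 0, 0, -0.0121, 0.0434, 0.004, 0.1, 0, 0, 0, -0.0103, 0.0467, 0.004, 0.1, 0, 0, 0, -0.0085, 0.05, 0.004, 0.1, 0, 0, 0, -0.0085, 0.05, 0.004, 0.1]}}

```text
clock: 6.9
position: [0.4761, -0.3371, 0.1344]
ee_rot: [0.032, 0.999, 0.0, 0.0]
ft_force: [0.3, -2.2, -1.0]
grip_width: 0.201
grasp_force: 68.6
```

{"api": "play_rows", "payload": {"plan": [0, 0, 0, 0.0015, 0.0035, 0, 0.1, 0, 0, 0, 0.0029, 0.0069, 0, 0.1, 0, 0, 0, 0.004, 0.0105, 0, 0.1, 0, 0, 0, 0.0051, 0.0141, 0, 0.1, 0, 0, 0, 0.0059, 0.0178, 0, 0.1, 0, 0, 0, 0.0066, 0.0214, 0, 0.1, 0, 0, 0, 0.007, 0.0252, 0, 0.1, 0, 0, 0, 0.0073, 0.0289, 0, 0.1, 0, 0, 0, 0.0073, 0.0289, 0, 0.1, 0, 0, 0, 0.0073, 0.0289, 0, 0.1]}}

```text
clock: 8.15
position: [0.4705, -0.3079, 0.1342]
ee_rot: [0.032, 0.999, 0.0, -0.0]
ft_force: [1.8, -4.2, 0.2]
grip_width: 0.197
grasp_force: 68.8
```

```bash
python3 - <<'E'
from h import *
print(status.get_obs()["position"])
c=[cv2.resize(np.mean([viewer.camera(n) for _ in range(4)],0).astype(np.uint8)[y:y+50,x:x+50,::-1],None,fx=8,fy=8,interpolation=cv2.INTER_CUBIC) for n,x,y in(("side",338,150),("top",350,200))]
cv2.imwrite("pics/d2.png",np.hstack(c))
p=status.get_obs()["position"]
for n,x,y in(("side",338,150),("top",350,200)):
  for X in((*p[:2],.068),(*arc(-.053),.063)): print(n,(proj(n,np.array(X))-[x,y]+.5)*8-.5)
E
```

```text
[ 0.47052627 -0.30794719  0.13422909]
side [206.82028576 221.74768424]
side [200.40137701 240.71110569]
top [205.38701725 234.40394085]
top [187.31921643 234.89171197]
```

View pics/d2.png

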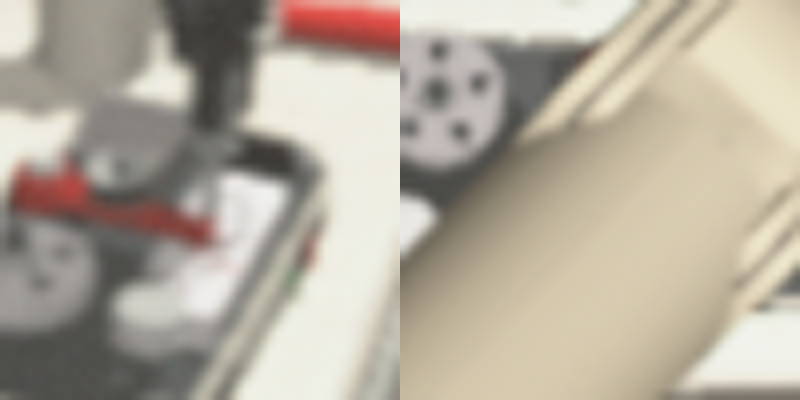

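The side crop shows the red arm tip at about (210,235), pushed up to the pin and covering the ring, with the red line mark at (220,255). The top view is hidden by the robot arm. Next I feel for the hole at its nominal place.

{"api": "play_rows", "payload": {"plan": [0, 0, 0, 0, 0.004, 0, 0.1, 0, 0, 0, 0, 0.008, 0.001, 0.1, 0, 0, 0, 0, 0.008, 0.003, 0.1, 0, 0, 0, 0, 0.008, 0.0045, 0.1, 0, 0, 0, 0, 0.008, 0.0055, 0.1, 0, 0, 0, 0, 0.008, 0.006, 0.1, 0, 0, 0, 0, 0.008, 0.006, 0.1]}}

```text
clock: 9.43
position: [0.4711, -0.3004, 0.1284]
ee_rot: [0.033, 0.999, -0.0, 0.0]
ft_force: [-0.4, -5.1, 1.4]
grip_width: 0.199
grasp_force: 69.0
```

{"api": "play_rows", "payload": {"plan": [0, 0, 0, 0, 0, 0.0005, 0.1, 0, 0, 0, 0, 0, 0.001, 0.1, 0, 0, 0, 0, 0, 0.001, 0.1]}}

```text
clock: 9.8
position: [0.4712, -0.3007, 0.1274]
ee_rot: [0.033, 0.999, -0.0, 0.0]
ft_force: [-0.3, -6.5, 1.9]
grip_width: 0.199
grasp_force: 69.1
```

{"api": "play_rows", "payload": {"plan": [0, 0, 0, 0, -0.0005, 0.0005, 0.1, 0, 0, 0, 0, -0.0005, 0.001, 0.1, 0, 0, 0, 0, -0.0005, 0.0015, 0.1, 0, 0, 0, 0, -0.0005, 0.0015, 0.1]}}

```text
clock: 10.3
position: [0.4711, -0.3009, 0.1258]
ee_rot: [0.033, 0.999, -0.0, 0.0]
ft_force: [-0.0, -5.0, 1.8]
grip_width: 0.199
grasp_force: 69.1
```

{"api": "play_rows", "payload": {"plan": [0, 0, 0, 0, 0, 0.001, 0.1, 0, 0, 0, 0, 0, 0.002, 0.1, 0, 0, 0, 0, 0, 0.003, 0.1, 0, 0, 0, 0, 0, 0.004, 0.1, 0, 0, 0, 0, 0, 0.004, 0.1]}}

```text
clock: 10.92
position: [0.4711, -0.301, 0.1218]
ee_rot: [0.033, 0.999, -0.0, 0.0]
ft_force: [0.2, -6.2, 1.5]
grip_width: 0.203
grasp_force: 69.1
```

{"api": "play_rows", "payload": {"plan": [0, 0, 0, 0, -0.0003, 0.001, 0.1, 0, 0, 0, 0, -0.0003, 0.002, 0.1, 0, 0, 0, 0, -0.0003, 0.003, 0.1, 0, 0, 0, 0, -0.0003, 0.004, 0.1, 0, 0, 0, 0, -0.0003, 0.005, 0.1, 0, 0, 0, 0, -0.0003, 0.006, 0.1, 0, 0, 0, 0, -0.0003, 0.006, 0.1]}}

```text
clock: 11.8
position: [0.471, -0.3012, 0.1157]
ee_rot: [0.033, 0.999, -0.0, 0.0]
ft_force: [-0.9, -5.9, 0.6]
grip_width: 0.198
grasp_force: 69.1
```

{"api": "play_rows", "payload": {"plan": [0, 0, 0, 0, 0, 0.001, 0.1, 0, 0, 0, 0, 0, 0.002, 0.1, 0, 0, 0, 0, 0, 0.003, 0.1, 0, 0, 0, 0, 0, 0.0038, 0.1, 0, 0, 0, 0, 0, 0.0038, 0.1]}}

```text
clock: 12.42
position: [0.4711, -0.3012, 0.1119]
ee_rot: [0.033, 0.999, -0.0, 0.0]
ft_force: [0.4, -5.7, 0.1]
grip_width: 0.195
grasp_force: 69.1
```

{"api": "play_rows", "payload": {"plan": [0, 0, 0, 0, -0.0004, 0.0003, 0.1, 0, 0, 0, 0, -0.0004, 0.0003, 0.1, 0, 0, 0, 0, -0.0004, 0.0003, 0.22, 0, 0, 0, 0, -0.0004, 0.0003, 0.27, 0, 0, 0, 0, -0.0004, 0.0003, 0.35, 0, 0, 0, 0, -0.0004, 0.0003, 0.4, 0, 0, 0, 0, -0.0004, 0.0003, 0.4], "squeeze": 20}}

```text
clock: 13.3
position: [0.4711, -0.3008, 0.1116]
ee_rot: [0.032, 0.999, 0.0, -0.0]
ft_force: [-0.3, 0.0, -0.2]
grip_width: 0.402
grasp_force: 0.1
```

{"api": "play_rows", "payload": {"plan": [0, 0, 0, 0, 0, -0.015, 0.4, 0, 0, 0, 0, 0, -0.04, 0.4, 0, 0, 0, 0, 0, -0.09, 0.4, 0, 0, 0, 0, 0, -0.14, 0.4, 0, 0, 0, 0.02, 0.06, -0.14, 0.4, 0, 0, 0, 0.02, 0.12, -0.14, 0.4, 0, 0, 0, 0.02, 0.18, -0.14, 0.4, 0, 0, 0, 0.02, 0.24, -0.14, 0.4, 0, 0, 0, 0.02, 0.28, -0.14, 0.4, 0, 0, 0, 0.02, 0.28, -0.14, 0.4, 0, 0, 0, 0.02, 0.28, -0.14, 0.4]}}

```text
clock: 14.68
position: [0.4693, -0.0215, 0.2522]
ee_rot: [0.033, 0.999, 0.0, 0.0]
ft_force: [0.2, -0.6, -0.2]
grip_width: 0.399
grasp_force: 0.0
```

```bash
python3 - <<'E'
from h import *
o=status.get_obs();print(o["clock"],o["position"],o["ft_force"])
c=[cv2.resize(np.mean([viewer.camera(n) for _ in range(3)],0).astype(np.uint8)[y:y+70,x:x+70,::-1],(400,400),interpolation=cv2.INTER_CUBIC) for n,x,y in(("side",325,145),("top",338,190))]
cv2.imwrite("pics/d3.png",np.hstack(c))
E
```

```text
14.675 [ 0.4692751  -0.02152439  0.25224912] [ 0.1719418  -0.55862689 -0.23418925]
```

View pics/d3.png

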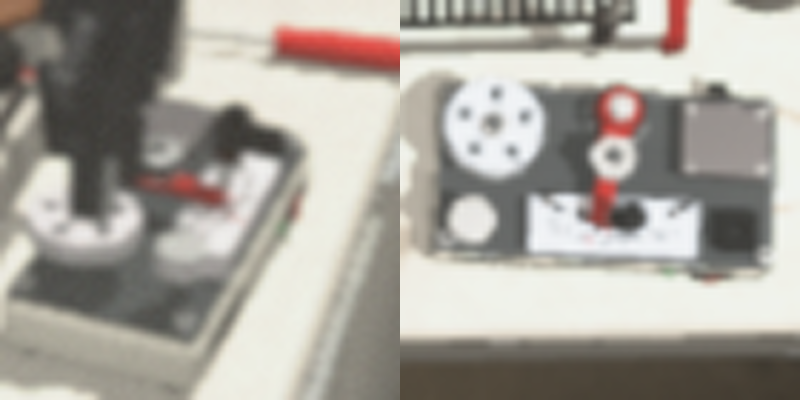

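The top crop shows the knob at (628,216), upright, with the red arm resting on its left side, the parking boss empty and the pointer at the red marks. The pin's place agrees with the ring I measured, and its tip went down to about 45 mm.

```bash
python3 -c "
from workcell import manip
print(manip.hand_in())"
```

```text
the job is handed in; nothing more can be done
None
```

I handed the job in with the stop pin down in the red-ringed hole (tip about 45 mm up, fully home), the idler arm resting against its left side and the gripper clear of everything; the hand-in returned no verdict.

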